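# Bring the stock tags of the fastener bins up to date

## Robot

A 7-joint arm with a two-finger parallel gripper is mounted at the origin on the work surface. World frame = base frame: x ahead of the robot, y to its left, z up, the work surface at z = 0. Lengths are in m, angles in rad, forces in N, time in s.
With the tool pointing down it reaches from about 0.35 to 0.9 m from the base axis. Payload 8.1 kg.
Tool frame: the origin (TCP) lies midway between the tips of the shut fingers; the grasp point (between the pads) lies 19 mm behind it (robot.pinch_z is the distance from the TCP to the grasp point, in m); x points along the fingers, y is the direction in which the jaws open and shut, and the axes are right-handed (so a half turn about x gives the same grasp; the last joint's range is limited). The gripper opens to 85 mm and grips with 20 to 120 N. Pads are 22 mm wide; open, the fingers measure 114 mm over their backs; the gripper's body (76 mm by 85 mm) begins 54 mm behind the grasp point. The pads swing forward as they close: fully open they stand 13 mm farther back than shut.
Start: joints at [1.077, 0.434, 0.025, 1.573, -0.012, 1.134, -0.075], TCP at [0.238, -0.578, 0.231] pointing down, gripper open.
Joint ranges: [-2.62, 2.62], [-0.44, 2.09], [-1.27, 1.32], [0.08, 2.57], [-1.32, 4.46], [0.12, 2], [-2.74, 2.74]. Speed limits (rad/s): [2.22, 2.22, 3.01, 3.01, 3.14, 3.14, 3.14].

## Interface

Orientations are given as a unit quaternion [x, y, z, w].
In Python, from workcell import robot gives the robot as it stands.
- The arm moves only by the tool drive_tool, never from a script. Its argument "motion" is a list of rows, each a list of 3 entries, a list of its own where there are three numbers: the turn, a rotation vector about the tool's x, y, z in rad, then the shift along the tool's x, y, z in cm, then the finger opening in cm, from 0 to 8.54. In form: [[[rx, ry, rz], [x, y, z], claw], ...]. A call has 1 to 12 rows; each row shifts and turns the commanded pose from where the row before left it, along the tool's axes as they then stand; what a row does not reach is not made up. A row lasts 1/8 s, in which the tool goes at most 62.5 mm and 10.7 degrees, less where a joint would pass 70% of its speed; a pose out of reach is approached as far as the arm can. A call with a gripper value outside its range is refused whole. The fingers move at their own pace and stop on an object; "grip_force" is the grip in N (left out, the last holds). Time passes only in rows, so rows that do not move let the fingers close. It gives the time, the measured TCP pose, the force and the opening at its end, in the units of the state.
- robot.get_obs(): the state, without advancing time (a new reading comes with each control period).
- robot.capture(name): name is "scene" or "top"; returns the picture (400x640x3 uint8, red, green, blue); there is no depth.
- robot.camera_info(name): a dict with "fx", "fy", "cx", "cy" (pixels), "distortion" ([k1, k2, p1, p2, k3] as OpenCV has them; the pictures are not rectified), "R" (3x3) and "t" (3): a world point X has camera coordinates R X + t. Camera axes: x right, y down, z forward; pixel columns grow to the right and rows downward; lengths in m; the calibration is good to about 2 mm. A picture is of the moment at which its call begins. camera_info takes no time and is no camera call.
- robot.sign_off(): hands the job in, once; it reports no verdict.
The state is a dict: "t": time; "qpos": joint angles; "qd": joint speeds; "joint_torque": joint torques, N m; "tool_pos": TCP position; "ee_rot": TCP orientation; "wrist_force": force on the tool from outside, world axes, zero at the start; "moment": the same for the moment, N m; "gripper_width": finger opening in m.
Only numpy, scipy, OpenCV 4.12 (cv2) and the standard library are available. Lean on these libraries where they do the work, as an engineer would, in place of code of your own. Each camera call takes 0.05 s, during which the arm holds its last target.

## Task

Flip the hinged stock tags on the bin rack so that only the bins that are full to the rim show green: the tag in front of every full bin must lie back over its bin, green face up, and the tag in front of every empty or nearly empty bin must lie forward, red face up. Push the tags over gently with the fingertips, without pinching or forcing them, and neither pick up nor shift the bins, the tools or anything else on the bench.

Things in the scene. Friction and masses are not known exactly. Their poses are not given: they have to be found in the camera images.
- rack: Fixed grey bin rack, 470 mm (y) by 148 mm (x), an upright aluminium tag board along its front (4 mm thick, top edge 78 mm above the bench). Origin: on the bench, mid-board; x points from the board over the bins, away from the robot's side; y along the board. Five bins stand behind it, 90 mm apart, a tag unit in front of each (y = -180 to 180 mm); which stands where changes. Yaw within 0.2 rad.
- holder_a: One of five alike tag units: steel saddle 52 mm wide on the board's top edge with the hinge of one tag (the body includes the tag). Origin: on the hinge pin, mid-tag, 85 mm above the bench; axes as the rack's. Its bin is the one straight behind it, centre 78 mm along +x. Nothing but the tag reaches over 6 mm above the pin.
- tag_a (a joint): Hinge (rad) of the tag on holder_a: plate 56 mm wide, 4 mm thick, 48 mm from pin to its free edge (slick 6 mm bead), 15-31 g. 0 upright; +1.05 rests back over its bin, GREEN face (white disc) up; -1.05 rests forward, RED face (white bar) up. At rest the edge is 42 mm out, 24 mm above the pin, 25 mm of free air below. Pushed at the edge (0.5 N) it rises; just past upright it falls to the other stop by itself.
- holder_b: One of five alike tag units: steel saddle 52 mm wide on the board's top edge with the hinge of one tag (the body includes the tag). Origin: on the hinge pin, mid-tag, 85 mm above the bench; axes as the rack's. Its bin is the one straight behind it, centre 78 mm along +x. Nothing but the tag reaches over 6 mm above the pin.
- tag_b (a joint): Hinge (rad) of the tag on holder_b: plate 56 mm wide, 4 mm thick, 48 mm from pin to its free edge (slick 6 mm bead), 15-31 g. 0 upright; +1.05 rests back over its bin, GREEN face (white disc) up; -1.05 rests forward, RED face (white bar) up. At rest the edge is 42 mm out, 24 mm above the pin, 25 mm of free air below. Pushed at the edge (0.5 N) it rises; just past upright it falls to the other stop by itself.
- holder_c: One of five alike tag units: steel saddle 52 mm wide on the board's top edge with the hinge of one tag (the body includes the tag). Origin: on the hinge pin, mid-tag, 85 mm above the bench; axes as the rack's. Its bin is the one straight behind it, centre 78 mm along +x. Nothing but the tag reaches over 6 mm above the pin.
- tag_c (a joint): Hinge (rad) of the tag on holder_c: plate 56 mm wide, 4 mm thick, 48 mm from pin to its free edge (slick 6 mm bead), 15-31 g. 0 upright; +1.05 rests back over its bin, GREEN face (white disc) up; -1.05 rests forward, RED face (white bar) up. At rest the edge is 42 mm out, 24 mm above the pin, 25 mm of free air below. Pushed at the edge (0.5 N) it rises; just past upright it falls to the other stop by itself.
- holder_d: One of five alike tag units: steel saddle 52 mm wide on the board's top edge with the hinge of one tag (the body includes the tag). Origin: on the hinge pin, mid-tag, 85 mm above the bench; axes as the rack's. Its bin is the one straight behind it, centre 78 mm along +x. Nothing but the tag reaches over 6 mm above the pin.
- tag_d (a joint): Hinge (rad) of the tag on holder_d: plate 56 mm wide, 4 mm thick, 48 mm from pin to its free edge (slick 6 mm bead), 15-31 g. 0 upright; +1.05 rests back over its bin, GREEN face (white disc) up; -1.05 rests forward, RED face (white bar) up. At rest the edge is 42 mm out, 24 mm above the pin, 25 mm of free air below. Pushed at the edge (0.5 N) it rises; just past upright it falls to the other stop by itself.
- holder_e: One of five alike tag units: steel saddle 52 mm wide on the board's top edge with the hinge of one tag (the body includes the tag). Origin: on the hinge pin, mid-tag, 85 mm above the bench; axes as the rack's. Its bin is the one straight behind it, centre 78 mm along +x. Nothing but the tag reaches over 6 mm above the pin.
- tag_e (a joint): Hinge (rad) of the tag on holder_e: plate 56 mm wide, 4 mm thick, 48 mm from pin to its free edge (slick 6 mm bead), 15-31 g. 0 upright; +1.05 rests back over its bin, GREEN face (white disc) up; -1.05 rests forward, RED face (white bar) up. At rest the edge is 42 mm out, 24 mm above the pin, 25 mm of free air below. Pushed at the edge (0.5 N) it rises; just past upright it falls to the other stop by itself.
- full_rivets: Blue open plastic bin, loose, 120 mm (x) by 82 mm by 65 mm high, front wall 53 mm, walls 3 mm. Origin: centre of its underside. FULL: heaped to the rim with aluminium blind rivets; the heap's top is about 70 mm above the bench.
- full_nuts: Blue open plastic bin, loose, 120 mm (x) by 82 mm by 65 mm high, front wall 53 mm, walls 3 mm. Origin: centre of its underside. FULL: heaped to the rim with brass nuts; the heap's top is about 70 mm above the bench.
- full_washers: Blue open plastic bin, loose, 120 mm (x) by 82 mm by 65 mm high, front wall 53 mm, walls 3 mm. Origin: centre of its underside. FULL: heaped to the rim with steel washers; the heap's top is about 70 mm above the bench.
- low_rivets: Blue open plastic bin, loose, 120 mm (x) by 82 mm by 65 mm high, front wall 53 mm, walls 3 mm. Origin: centre of its underside. NOT full: only five rivets left on its floor.
- low_empty: Blue open plastic bin, loose, 120 mm (x) by 82 mm by 65 mm high, front wall 53 mm, walls 3 mm. Origin: centre of its underside. NOT full: empty.
- body_hammer: Bystander, loose: panel hammer lying on the bench in front of the tag board, wooden handle along its -x, red and steel head 100 mm across, 290 mm long, 27 mm high. Origin: under the head end.
- dolly: Bystander, loose: steel dolly block 55 x 95 x 40 mm high on the bench in front of the board. Origin: centre of its underside.
- snips: Bystander, loose: tin snips with green handles lying behind the bins, 215 mm long (along its x), 16 mm high. Origin: under the pivot.
- spray_can: Bystander, loose: upright plain aluminium can, 52 mm diameter, 150 mm high, beside the +y end of the rack. Origin: centre of its underside.
- mallet: Bystander, loose: black rubber mallet on the right (-y) of the bench, head 70 x 110 x 70 mm, wooden handle along its -x, away from the robot. Origin: under the head.
There are look-alikes about, which are no part of the job. What is shaped like the full_washers but turquoise is not meant.

How it is judged:
By the outcome, as a careful person would: the job done as asked, in the order asked, and still so for the second after the job is handed in, with the robot touching nothing.
It also fails if it takes over 64 s, if anything falls off the work surface, if the arm or the gripper's body presses on something with over 40 N, if the wrist force passes 120 N, or if a joint passes its speed limit or range.

## Working session

There is one attempt and no reset: what is moved stays moved. The work goes in short steps, Python scripts to look and compute and a tool call to move; the robot and the scene stay as the last step left them, time stands still between calls to the robot, and variables do not carry over. Pictures are saved under pics/ and viewed, and the job is handed in when it is done.

Besides the shell and the picture viewer there is one more tool, called after "Emit:" as name([rows], argument=value, ...), one row to a line, values as JSON. drive_tool: Moves the arm, as the interface text tells. Its arguments: {"type":"object","properties":{"motion":{"type":"array","items":{"type":"array"}},"grip_force":{"type":"number"}},"required":["motion"]}

```bash
mkdir -p pics; python3 - <<'E'
from workcell import robot
import cv2,json
for n in("scene","top"):
    cv2.imwrite(f"pics/{n}0.png",robot.capture(n)[:,:,::-1])
    c=robot.camera_info(n);print(n,c)
o=robot.get_obs();print(o)
E
```

```text
scene {'fx': 403.7967723167279, 'fy': 403.7967723167279, 'cx': 319.7462583117354, 'cy': 197.09923085853583, 'distortion': array([0.03332916, 0.        , 0.        , 0.        , 0.        ]), 'R': array([[ 0.04585746,  0.99893098,  0.00582965],
       [ 0.64069749, -0.02493381, -0.76738845],
       [-0.76642274,  0.03892553, -0.64115598]]), 't': array([ 5.13381546e-05, -3.14463152e-01,  1.44921579e+00])}
top {'fx': 363.1592392597546, 'fy': 363.1592392597546, 'cx': 316.724853509207, 'cy': 201.27624578542475, 'distortion': array([-0.04855532,  0.        ,  0.        ,  0.        ,  0.        ]), 'R': array([[-0.00896522, -0.99957067, -0.02789432],
       [-0.99230626,  0.01233787, -0.12319114],
       [ 0.12348241,  0.02657527, -0.99199085]]), 't': array([-0.00805435,  0.5968363 ,  0.89326623])}
{'t': 0.1, 'qpos': array([ 1.0774375 ,  0.43516358,  0.02495837,  1.57400415, -0.01162886,
        1.13399416, -0.07509605]), 'qd': array([-0.00013335, -0.00032119,  0.00214135, -0.00194882,  0.00094226,
       -0.001091  , -0.00160823]), 'joint_torque': array([ 3.71383183e-03, -6.71755385e+01,  1.02844644e+00, -3.16901422e+01,
        1.57647044e-02,  7.39973271e-03, -9.32773423e-05]), 'tool_pos': array([ 0.23785258, -0.57748241,  0.23059863]), 'ee_rot': array([-0.69352632, -0.13774077,  0.69378894, -0.13676851]), 'wrist_force': array([-0.60442575,  0.72979061,  0.5405402 ]), 'moment': array([-0.04244458, -0.02322376,  0.02448994]), 'gripper_width': 0.08535013416468044}
```

View pics/scene0.png

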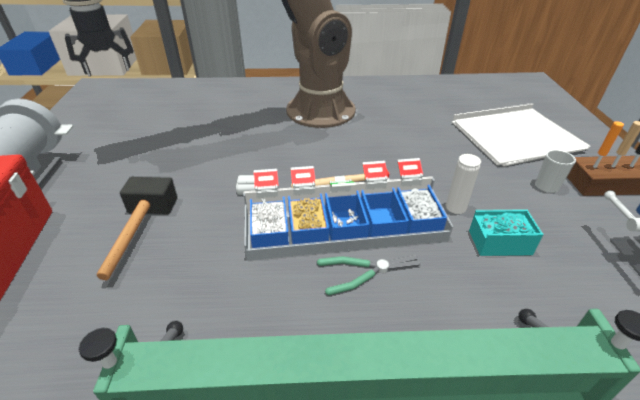

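View pics/top0.png

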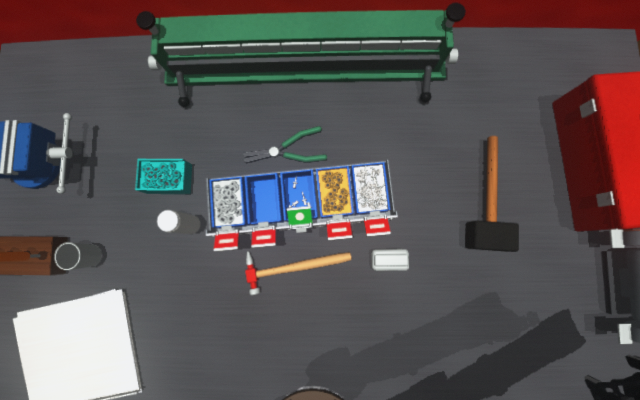

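The top view shows bins from left (+y): washers, empty, few rivets (tag green), nuts, rivets. The other four tags are red. I'll zoom in and locate the tags.

```bash
cat > h.py <<'E'
from workcell import robot
import cv2,numpy as np
def ray(n,uv):
    c=robot.camera_info(n);K=np.array([[c['fx'],0,c['cx']],[0,c['fy'],c['cy']],[0,0,1]])
    p=cv2.undistortPoints(np.array([[uv]],float),K,np.array(c['distortion']))[0,0]
    R=np.array(c['R']);t=np.array(c['t'])
    return -R.T@t, R.T@np.array([p[0],p[1],1.])
def onz(n,uv,z):
    o,d=ray(n,uv);return o+d*(z-o[2])/d[2]
def tri(a,b):
    (o,d),(p,e)=ray("scene",a),ray("top",b)
    s=np.linalg.lstsq(np.c_[d,-e],p-o,rcond=None)[0]
    A=o+d*s[0];B=p+e*s[1];return (A+B)/2,np.linalg.norm(A-B)
E
python3 - <<'E'
from h import *
a=cv2.imread("pics/top0.png");b=cv2.imread("pics/scene0.png")
cv2.imwrite("pics/topz.png",cv2.resize(a[150:300,190:420],None,fx=3.4,fy=3.4,interpolation=2))
cv2.imwrite("pics/scenez.png",cv2.resize(b[150:260,230:460],None,fx=3.4,fy=3.4,interpolation=2))
for n,im,box in(("top",a,(200,200,400,255)),("scene",b,(240,150,440,195))):
    h=cv2.cvtColor(im,cv2.COLOR_BGR2HSV)
    for nm,m in(("red",((h[...,0]<8)|(h[...,0]>172))&(h[...,1]>120)&(h[...,2]>90)),("green",(abs(h[...,0].astype(int)-60)<20)&(h[...,1]>90))):
        m=m.astype(np.uint8);k=np.zeros_like(m);x0,y0,x1,y1=box;k[y0:y1,x0:x1]=m[y0:y1,x0:x1]
        for c in cv2.findContours(k,0,2)[0]:
            if cv2.contourArea(c)>40:
                (u,v),wh,an=cv2.minAreaRect(c);print(n,nm,np.round([u,v,*wh,an],1),np.round(onz(n,(u,v),.098),4))
E
```

```text
top red [226.  240.   13.2  25.2  84.8] [0.4987 0.2012 0.098 ]
top red [262.9 236.4  13.3  25.2  84.8] [0.5066 0.1125 0.098 ]
top red [338.7 229.   13.1  24.7  84.3] [ 0.5223 -0.0675  0.098 ]
top red [376.5 225.2  13.3  24.7  84.3] [ 0.5302 -0.157   0.098 ]
top green [299.4 216.4  14.4  24.5  84.3] [0.5533 0.0254 0.098 ]
scene red [265.7 178.6  13.   22.6  85.6] [ 0.5328 -0.1552  0.098 ]
scene red [302.5 175.8  12.8  22.9  85.9] [ 0.5247 -0.0666  0.098 ]
scene red [375.6 170.5  13.2  24.5  85. ] [0.5098 0.1143 0.098 ]
scene red [410.  167.6  12.8  23.4  86.2] [0.5011 0.2019 0.098 ]
```

View pics/topz.png

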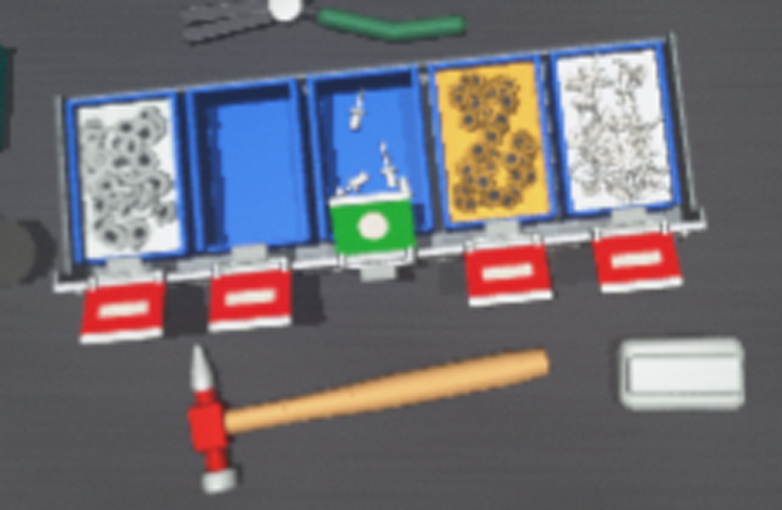

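View pics/scenez.png

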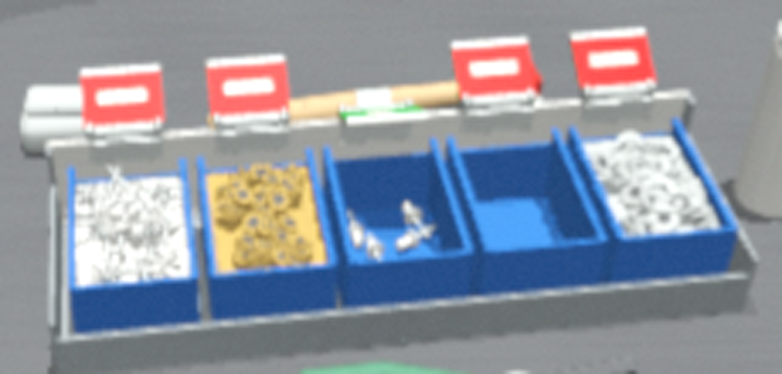

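```bash
cat >> h.py <<'E'
from scipy.spatial.transform import Rotation as Ro
def st():
    o=robot.get_obs();R=Ro.from_quat(o['ee_rot']).as_matrix()
    print('t',o['t'],'pos',np.round(o['tool_pos'],4),'\nR',np.round(R,3).tolist(),'F',np.round(o['wrist_force'],2),'w',round(o['gripper_width'],4),'q',np.round(o['qpos'],2));return o,R
ex=np.array([.9962,.0876,0]);ey=np.array([-.0876,.9962,0]);H0=np.array([.5345,.0237,0.085])
def rack(k,dx,dz):return H0+k*.09*ey+dx*ex+np.array([0,0,dz])
E
python3 - <<'E'
from h import *
o,R=st()
# desired: tool x down, tool y along +-ey
for s in(1,-1):
    Rd=np.c_[[0,0,-1],s*ey,np.cross([0,0,-1],s*ey)]
    print(s,np.round(Ro.from_matrix(R.T@Rd).as_rotvec(),3))
print(onz("top",(178,222),.15), onz("top",(166,221),.15))
t=rack(-2,-.08,.055);print(t,'tool shift cm',np.round(R.T@(t-o['tool_pos'])*100,2))
for k in(2,1,0,-1,-2):print(k,rack(k,0,0))
E
```

```text
t 0.1 pos [ 0.2379 -0.5775  0.2306] 
R [[-0.001, 0.381, -0.925], [0.001, -0.925, -0.381], [-1.0, -0.001, 0.0]] F [-0.6   0.73  0.54] w 0.0854 q [ 1.08  0.44  0.02  1.57 -0.01  1.13 -0.08]
1 [-2.839e+00 -2.000e-03  0.000e+00]
-1 [0.303 0.    0.001]
[0.53910432 0.2982123  0.15      ] [0.54162574 0.32635786 0.15      ]
[ 0.470572 -0.162624  0.14    ] tool shift cm [  9.1  -29.48 -37.32]
2 [0.518732 0.203016 0.085   ]
1 [0.526616 0.113358 0.085   ]
0 [0.5345 0.0237 0.085 ]
-1 [ 0.542384 -0.065958  0.085   ]
-2 [ 0.550268 -0.155616  0.085   ]
```

Emit:
drive_tool([
  [[0.15,0,0],[0,0,0],0],
  [[0.153,0,0],[0,0,0],0],
  [[0,0,0],[0,-3.9,-2.7],0],
  [[0,0,0],[0,-3.9,-2.7],0],
  [[0,0,0],[0,-3.9,-2.7],0],
  [[0,0,0],[0,-3.9,-2.7],0],
  [[0,0,0],[0,-3.9,-2.7],0],
  [[0,0,0],[0,-3.9,-2.7],0],
  [[0,0,0],[0,-3.9,-2.7],0],
  [[0,0,0],[0,-3.9,-2.7],0],
  [[0,0,0],[0,-3.9,-2.7],0],
  [[0,0,0],[0,-4.2,-2.5],0],
])

```text
t: 1.6
tool_pos: [0.471, -0.1616, 0.2311]
ee_rot: [-0.706, -0.031, 0.707, -0.031]
wrist_force: [0.5, 0.3, -0.6]
gripper_width: 0.0002
```

```bash
python3 - <<'E'
from h import *
o,R=st()
t=rack(-2,-.07,.018);print(t,'tool shift cm',np.round(R.T@(t-o['tool_pos'])*100,2))
E
```

```text
t 1.6 pos [ 0.471  -0.1616  0.2311] 
R [[-0.0, 0.087, -0.996], [-0.0, -0.996, -0.087], [-1.0, 0.0, 0.0]] F [ 0.48  0.29 -0.59] w 0.0002 q [ 0.34  0.24 -0.14  1.87  0.04  1.04 -1.3 ]
[ 0.480534 -0.161748  0.103   ] tool shift cm [12.81  0.09 -0.95]
```

Emit:
drive_tool([
  [[0,0,0],[3.2,0,0],0],
  [[0,0,0],[3.2,0,0],0],
  [[0,0,0],[3.2,0,0],0],
  [[0,0,0],[3.2,0,0],0],
  [[0,0,0],[0,0,-1.6],0],
  [[0,0,0],[0,0,-1.2],0],
  [[0,0,0],[0,0,-1],0],
  [[0,0,0],[0,0,-1],0],
  [[0,0,0],[0,0,-1],0],
  [[0,0,0],[0,0,-1],0],
  [[0,0,0],[0,0,-0.8],0],
  [[0,0,0],[0,0,0],0],
])

```text
t: 3.1
tool_pos: [0.5469, -0.1561, 0.1032]
ee_rot: [0.707, 0.031, -0.706, 0.031]
wrist_force: [0.1, 0.3, -0.1]
gripper_width: 0.0005
```

```bash
python3 - <<'E'
from h import *
o,R=st()
a=robot.capture("scene")[:,:,::-1];b=robot.capture("top")[:,:,::-1]
f=lambda i:cv2.resize(i,None,fx=3,fy=3,interpolation=2)
cv2.imwrite("pics/p1.png",np.vstack([f(a[110:210,200:450]),f(b[180:280,190:440])]))
E
```

```text
t 3.1 pos [ 0.5469 -0.1561  0.1032] 
R [[0.0, 0.088, -0.996], [0.0, -0.996, -0.088], [-1.0, -0.0, -0.0]] F [ 0.14  0.28 -0.07] w 0.0005 q [ 0.27  0.49 -0.12  1.85  0.08  0.81 -1.37]
```

View pics/p1.png

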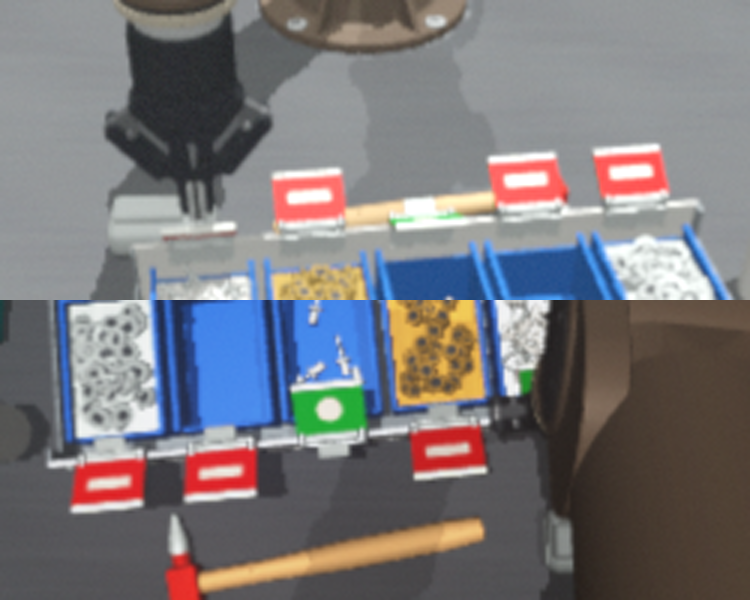

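Emit:
drive_tool([
  [[0,0,0],[0,0,3.8],0],
  [[0,0,0],[0,0,3.8],0],
  [[0,0,0],[0,-3,0],0],
  [[0,0,0],[0,-3,0],0],
  [[0,0,0],[0,-3,0],0],
  [[0,0,0],[0,0,-1.6],0],
  [[0,0,0],[0,0,-1.2],0],
  [[0,0,0],[0,0,-1],0],
  [[0,0,0],[0,0,-1],0],
  [[0,0,0],[0,0,-1],0],
  [[0,0,0],[0,0,-1],0],
  [[0,0,0],[0,0,-0.8],0],
])

```text
t: 4.7
tool_pos: [0.5391, -0.0666, 0.1033]
ee_rot: [0.706, 0.031, -0.706, 0.031]
wrist_force: [-0.1, 0.1, -0.1]
gripper_width: 0.0001
```

```bash
python3 - <<'E'
from h import *
o,R=st()
for k in(-1,2):print(k,np.round(R.T@(rack(k,0,.018)-o['tool_pos'])*100,2))
a=robot.capture("scene")[:,:,::-1];b=robot.capture("top")[:,:,::-1]
f=lambda i:cv2.resize(i,None,fx=3,fy=3,interpolation=2)
cv2.imwrite("pics/p2.png",np.vstack([f(a[110:210,200:450]),f(b[180:280,190:440])]))
E
```

```text
t 4.7 pos [ 0.5391 -0.0666  0.1033] 
R [[0.0, 0.088, -0.996], [0.0, -0.996, -0.088], [-1.0, -0.0, -0.0]] F [-0.12  0.11 -0.13] w 0.0001 q [ 0.13  0.45 -0.14  1.91  0.09  0.78 -1.54]
-1 [ 0.03 -0.03 -0.33]
2 [  0.03 -27.04  -0.33]
```

View pics/p2.png

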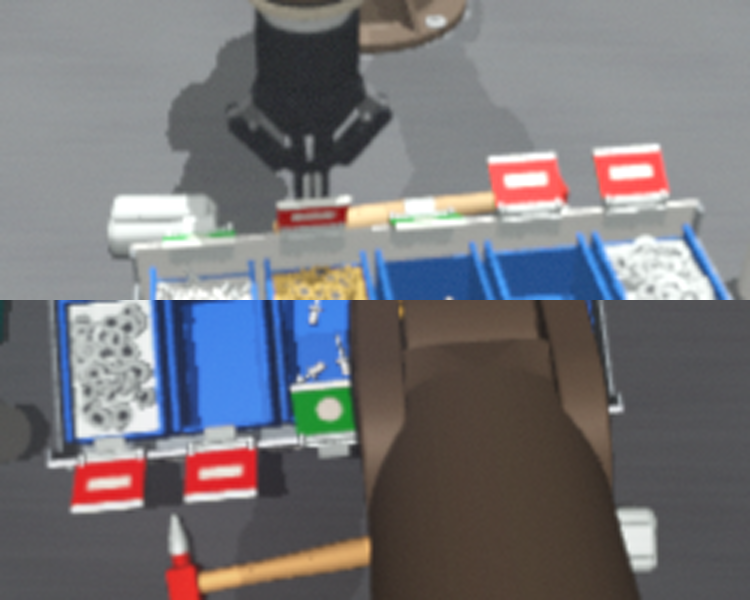

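The first tag is back. The second is at or just past upright, so I'll finish that push, back out, and go to the +y end tag.

Emit:
drive_tool([
  [[0,0,0],[0,0,-0.4],0],
  [[0,0,0],[0,0,-0.2],0],
  [[0,0,0],[0,0,0],0],
  [[0,0,0],[0,0,4.2],0],
  [[0,0,0],[0,0,4],0],
  [[0,0,0],[0,-4.5,0],0],
  [[0,0,0],[0,-4.5,0],0],
  [[0,0,0],[0,-4.5,0],0],
  [[0,0,0],[0,-4.5,0],0],
  [[0,0,0],[0,-4.5,0],0],
  [[0,0,0],[0,-4.5,0],0],
  [[0,0,0],[0,0,0],0],
])

```text
t: 6.3
tool_pos: [0.4384, 0.1997, 0.1036]
ee_rot: [0.707, 0.034, -0.706, 0.032]
wrist_force: [-0.9, -0.8, 0.8]
gripper_width: -0.0003
```

```bash
python3 - <<'E'
from h import *
o,R=st()
for k in(-1,2):print(k,np.round(R.T@(rack(k,0,.018)-o['tool_pos'])*100,2))
a=robot.capture("scene")[:,:,::-1];b=robot.capture("top")[:,:,::-1]
f=lambda i:cv2.resize(i,None,fx=3,fy=3,interpolation=2)
cv2.imwrite("pics/p3.png",np.vstack([f(a[110:210,220:470]),f(b[180:280,190:440])]))
E
```

```text
t 6.3 pos [0.4384 0.1997 0.1036] 
R [[0.001, 0.093, -0.996], [0.002, -0.996, -0.093], [-1.0, -0.002, -0.001]] F [-0.94 -0.83  0.82] w -0.0003 q [-0.36  0.38 -0.22  2.05  0.12  0.72 -2.14]
-1 [ 1.000e-02  2.742e+01 -7.870e+00]
2 [ 0.06  0.42 -8.03]
```

View pics/p3.png

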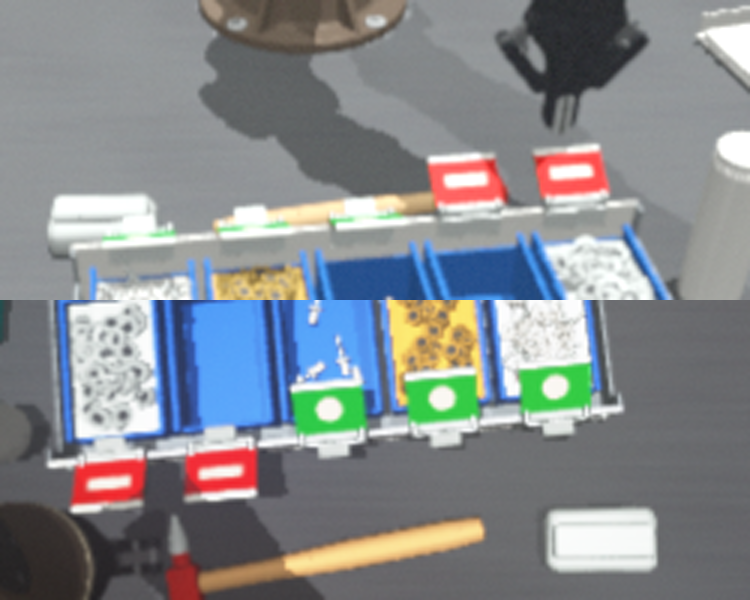

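Emit:
drive_tool([
  [[0,0,0],[0,0,-1.6],0],
  [[0,0,0],[0,0,-1.2],0],
  [[0,0,0],[0,0,-1],0],
  [[0,0,0],[0,0,-1],0],
  [[0,0,0],[0,0,-1],0],
  [[0,0,0],[0,0,-1],0],
  [[0,0,0],[0,0,-1],0],
  [[0,0,0],[0,0,-0.6],0],
  [[0,0,0],[0,0,0],0],
  [[0,0,0],[0,0,0],0],
  [[0,0,0],[0,0,4],0],
  [[0,0,0],[0,0,4],0],
])

```text
t: 7.9
tool_pos: [0.4417, 0.1959, 0.1032]
ee_rot: [-0.706, -0.031, 0.707, -0.031]
wrist_force: [0.4, -0.3, -0.3]
gripper_width: -0.0002
```

```bash
python3 - <<'E'
from h import *
o,R=st()
for k,d,z in((2,0,.018),(0,.08,.1),(0,.08,.018)):print(k,np.round(R.T@(rack(k,d,z)-o['tool_pos'])*100,2))
a=robot.capture("scene")[:,:,::-1];b=robot.capture("top")[:,:,::-1]
f=lambda i:cv2.resize(i,None,fx=3,fy=3,interpolation=2)
cv2.imwrite("pics/p4.png",np.vstack([f(a[110:210,220:470]),f(b[180:280,190:440])]))
E
```

```text
t 7.9 pos [0.4417 0.1959 0.1032] 
R [[-0.0, 0.088, -0.996], [0.0, -0.996, -0.088], [-1.0, -0.0, 0.0]] F [ 0.37 -0.31 -0.33] w -0.0002 q [-0.36  0.38 -0.22  2.05  0.12  0.73 -2.13]
2 [ 0.01 -0.03 -7.73]
0 [ -8.19  17.97 -15.73]
0 [ 1.000e-02  1.797e+01 -1.573e+01]
```

View pics/p4.png

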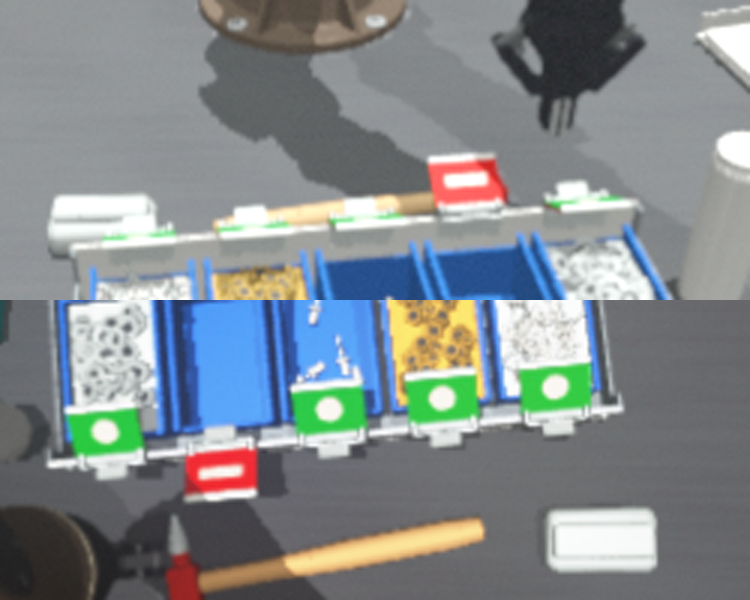

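Four tags are green. Last is the middle tag: lift, cross over it, then pull it forward from behind.

Emit:
drive_tool([
  [[0,0,0],[-4.1,0,0],0],
  [[0,0,0],[-4.1,0,0],0],
  [[0,0,0],[0,4.5,-4],0],
  [[0,0,0],[0,4.5,-4],0],
  [[0,0,0],[0,4.5,-4],0],
  [[0,0,0],[0,4.5,-4],0],
  [[0,0,0],[0,0,0],0],
])

```text
t: 8.88
tool_pos: [0.6211, 0.025, 0.1848]
ee_rot: [0.707, 0.027, -0.706, 0.029]
wrist_force: [0.3, -0.2, -0.6]
gripper_width: 0.0003
```

```bash
python3 - <<'E'
from h import *
o,R=st()
for k,d,z in((0,.08,.018),(0,0,.018)):print(k,np.round(R.T@(rack(k,d,z)-o['tool_pos'])*100,2))
E
```

```text
t 8.875 pos [0.6211 0.025  0.1848] 
R [[0.001, 0.08, -0.997], [-0.003, -0.997, -0.08], [-1.0, 0.003, -0.001]] F [ 0.29 -0.18 -0.63] w 0.0003 q [-0.04  0.47 -0.13  1.63  0.07  1.04 -1.68]
0 [ 8.18 -0.65  0.65]
0 [ 8.17 -0.59  8.65]
```

Emit:
drive_tool([
  [[0,0,0],[4.1,-0.3,0],0],
  [[0,0,0],[4.1,-0.3,0],0],
  [[0,0,0],[0,0,1.6],0],
  [[0,0,0],[0,0,1.4],0],
  [[0,0,0],[0,0,1],0],
  [[0,0,0],[0,0,1],0],
  [[0,0,0],[0,0,1],0],
  [[0,0,0],[0,0,1],0],
  [[0,0,0],[0,0,1],0],
  [[0,0,0],[0,0,0.9],0],
  [[0,0,0],[0,0,0],0],
  [[0,0,0],[0,0,0],0],
])

```text
t: 10.38
tool_pos: [0.5294, 0.029, 0.1034]
ee_rot: [0.707, 0.031, -0.706, 0.031]
wrist_force: [0.4, 0.2, -0.0]
gripper_width: -0.0002
```

```bash
python3 - <<'E'
from h import *
o,R=st()
print(np.round(R.T@(rack(0,0,.018)-o['tool_pos'])*100,2))
a=robot.capture("scene")[:,:,::-1]
cv2.imwrite("pics/p5.png",cv2.resize(a[110:260,220:470],None,fx=3,fy=3,interpolation=2))
E
```

```text
t 10.375 pos [0.5294 0.029  0.1034] 
R [[0.001, 0.088, -0.996], [0.0, -0.996, -0.088], [-1.0, 0.0, -0.001]] F [ 0.42  0.16 -0.05] w -0.0002 q [-0.05  0.44 -0.14  1.94  0.09  0.77 -1.72]
[ 0.04  0.57 -0.46]
```

View pics/p5.png

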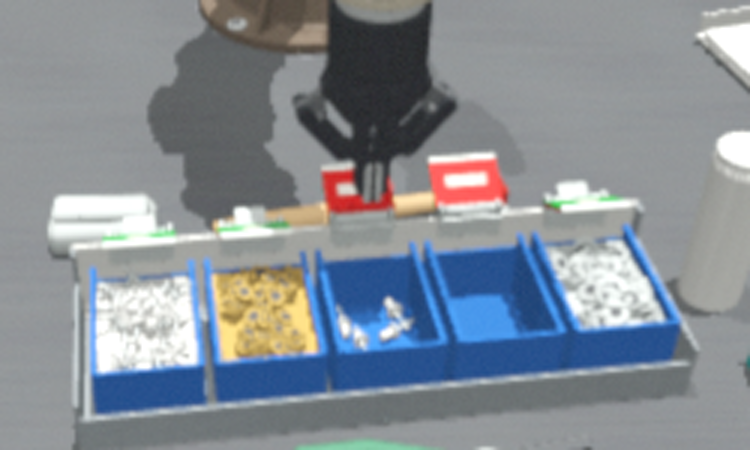

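The middle tag has fallen forward, red up. I'll retreat back, then up, then clear.

Emit:
drive_tool([
  [[0,0,0],[0,0,-2],0],
  [[0,0,0],[0,0,-2],0],
  [[0,0,0],[-4,0,0],0],
  [[0,0,0],[-4,0,0],0],
  [[0,0,0],[-4,0,0],0],
  [[0,0,0],[-2,4.5,1],0],
  [[0,0,0],[0,4.5,1],0],
  [[0,0,0],[0,4.5,1],0],
  [[0,0,0],[0,4.5,1],0],
  [[0,0,0],[0,4.5,1],0],
  [[0,0,0],[0,4.5,1],0],
  [[0,0,0],[0,4.5,1],0],
])

```text
t: 11.92
tool_pos: [0.5267, -0.2891, 0.2433]
ee_rot: [0.707, 0.031, -0.706, 0.031]
wrist_force: [0.5, 0.5, 0.3]
gripper_width: -0.0
```

Emit:
drive_tool([
  [[0,0,0],[0,4.5,1],0],
  [[0,0,0],[0,4.5,1],0],
  [[0,0,0],[0,4.5,1],0],
  [[0,0,0],[0,0,0],0],
  [[0,0,0],[0,0,0],0],
])

```text
t: 12.55
tool_pos: [0.509, -0.4241, 0.2429]
ee_rot: [-0.706, -0.031, 0.706, -0.031]
wrist_force: [-0.3, 0.6, 0.3]
gripper_width: 0.0003
```

```bash
python3 - <<'E'
from h import *
o,R=st()
a=robot.capture("scene")[:,:,::-1];b=robot.capture("top")[:,:,::-1]
cv2.imwrite("pics/f_s.png",a);cv2.imwrite("pics/f_t.png",b)
f=lambda i:cv2.resize(i,None,fx=3,fy=3,interpolation=2)
cv2.imwrite("pics/p6.png",np.vstack([f(a[150:250,220:470]),f(b[180:280,190:440])]))
d=cv2.absdiff(b,cv2.imread("pics/top0.png")).max(2);d2=cv2.absdiff(a,cv2.imread("pics/scene0.png")).max(2)
cv2.imwrite("pics/diff.png",np.hstack([cv2.resize(d,(400,250)),cv2.resize(d2,(400,250))]))
E
```

```text
t 12.55 pos [ 0.509  -0.4241  0.2429] 
R [[-0.0, 0.088, -0.996], [0.001, -0.996, -0.088], [-1.0, -0.001, -0.0]] F [-0.26  0.58  0.28] w 0.0003 q [ 0.6   0.49  0.02  1.45 -0.01  1.2  -0.86]
```

View pics/p6.png

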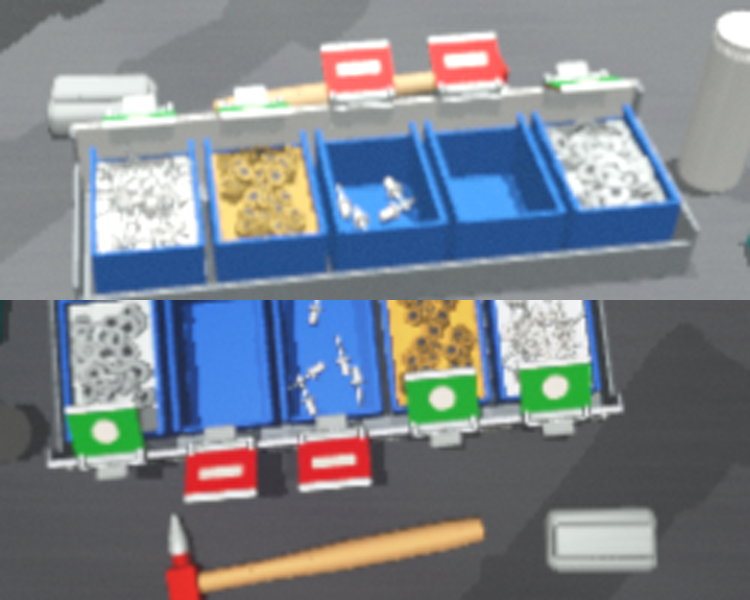

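View pics/diff.png

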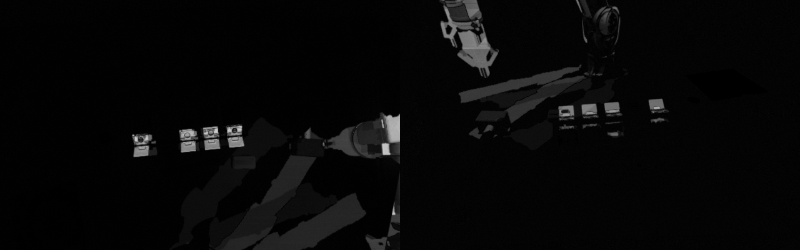

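The tags are right, and the before/after difference shows only the four flipped tags, the arm and its shadows.

```bash
python3 -c "
from workcell import robot
print(robot.sign_off())"
```

```text
the job is handed in; nothing more can be done
None
```

The job is done and handed in at about 12.6 s of the 64 s allowed. With the fingers shut, I pushed the tags of the three full bins (washers, nuts, rivets) back to green. I pulled the tag of the bin with only five rivets forward to red. The empty bin's tag was already red, so I left it alone.

- **Tags:** the final pictures from both cameras show green on the three full bins and red on the other two, all lying at rest.
- **Other items:** comparing the first and last pictures, only the four flipped tags, the arm and its shadows changed. I saw no sign that a bin, a tool or anything else moved.
- **Forces:** at the end of each move, the wrist force read about 1 to 1.5 N at most, which is near its noise level. I did not record the force during the pushes themselves.

No check failed or disagreed. The middle tag was pushed about 6 mm off its centre and still turned over cleanly.

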